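# Unlatch the coupling jig's beam and hold it raised off the ball

### The job

Clear the dead weight off the beam of the coupling test jig: set it down, without dropping it, upright in the shallow tray, and let go. Then pull the coupler's latch sideways by its upright tab, against the spring, and by that tab lift the coupler at least 60 mm up off the ball. Finish while still gripping the tab and holding the beam up; leave the other things on the bench where they are.

Things in the scene. Friction and masses are not known exactly. Their poses are not given: they have to be found in the camera images.
- jig: Coupling test jig, fixed: aluminium base plate 12 mm thick, with an upright steel ball 50 mm in diameter at one end and a 97 mm high hinge bracket at the other, which carries a level beam (tongue stub) over the ball. Origin: on the bench under the ball; z up. Plate: x -70 to 70, y -60 to 290 mm. The hinge axis is along x at y 240, z 67 mm.
- deck (a point): Middle of the top of the beam's flat steel deck, 74 x 100 mm (x, y of the jig), 88 mm above the bench, 115 mm from the ball along the jig's y. The beam below it is a grey box section 40 mm wide.
- pull_tab: Plain upright steel tab of the latch, beside the cup on the jig's -x side: 10 mm thick along x, 30 mm wide along y, 50 mm high. Origin: centre of its foot, 90 mm above the bench with the beam down; axes as the jig's, z up the tab; leans with the beam. Pull it along its own -x, away from the cup, 18 mm of travel. Pinch it across its thickness from above. Spring rods on its -x side stay below 75 mm.
- latch (a joint): Draw of the latch in m: 0 shut, 0.018 fully drawn. The spring takes about 6.5 N to start and 13 N fully drawn, and shuts it again when let go. Its bolt sits under the ball: the beam can rise only about 5 mm while the draw is less than 0.009 and is free beyond that. Once the cup is well above the ball the latch may slip back.
- beam (a joint): Angle of the beam in rad: 0 level, seated on the ball; grows as the coupler end rises, to 0.7 at its stop. It falls back if let go; about 5 N lifts it at the tab. The tab is 240 mm along y from the hinge axis and follows an arc about it, leaning with the beam.
- coupler (a point): Centre of the socket of the coupler: a round dark cup, 68 mm in diameter, at the beam's free end, its flat top 36 mm above this point. The point coincides with the ball's centre when seated.
- ball (a point): Centre of the fixed ball, 52 mm above the bench.
- dead_weight: Bright steel dead weight, loose, standing upright on the beam's deck: a cylinder 44 mm in diameter and 36 mm high, with a round grip knob on top 22 mm in diameter spanning 46 to 70 mm above its underside. About 0.4 kg. Origin: centre of its underside; z up.
- tray: Shallow square open tray of grey plastic fixed on the bench, 130 x 130 mm, walls 5 mm thick and 22 mm high, floor 5 mm above the bench. Origin: centre of its underside; sides along its x and y.
- small_weight: Bystander: a smaller knobbed steel weight, 30 mm in diameter and 40 mm high, standing in front of the jig. Origin: centre of underside.
- wrench: Bystander: a steel wrench lying behind the jig, along its x. Origin: underside, near its middle.
- spare_ball: Bystander: a spare steel ball stud, 50 mm in diameter and 58 mm high, standing behind the jig. Origin: centre of underside.
- screwdriver: Bystander: a screwdriver lying to the right of the tray, along its x. Origin: underside, near its middle.
- jar: Bystander: a closed jar 60 mm in diameter and 90 mm high. Origin: centre of underside.
- mug: Bystander: a white mug 80 mm in diameter and 90 mm high. Origin: centre of underside.

How it is judged:
On the way, in this order (a step that is already met when the one before it is completed fails the run):
1. the dead weight stands released in the tray, beam down, latch shut (x of dead_weight in the frame of tray between -0.045 and 0.045 m and y of dead_weight in the frame of tray between -0.045 and 0.045 m and z of dead_weight in the frame of tray below 0.01 m and angle between dead_weight's own z axis and vertical below 0.1 rad and linear speed of dead_weight below 0.03 m/s and contact force between the fingers and dead_weight below 0.1 N and value of joint latch below 0.004 m and value of joint beam below 0.03 rad), for 0.2 s.
2. the latch is drawn clear of the ball with the beam still down (value of joint latch above 0.009 m and value of joint beam below 0.05 rad), for 0.05 s.
At the end, for the whole second after the job is handed in: The coupler's socket centre is at least 57 mm from the ball's centre and the beam still, the fingers gripping the tab (over 1.5 N); the dead weight stands upright (within 0.1 rad), untouched and at rest in the tray on its floor; every bystander within 30 mm of its place (x of dead_weight in the frame of tray between -0.045 and 0.045 m and y of dead_weight in the frame of tray between -0.045 and 0.045 m and z of dead_weight in the frame of tray below 0.01 m and angle between dead_weight's own z axis and vertical below 0.1 rad and linear speed of dead_weight below 0.03 m/s and contact force between the fingers and dead_weight below 0.1 N and distance between coupler and ball above 0.057 m and velocity of joint beam between -0.1 and 0.1 rad/s and contact force between the fingers and pull_tab above 1.5 N and distance of each of small_weight, wrench, spare_ball, screwdriver, jar, mug from where it was at the start of the episode below 0.03 m); the arm keeps its last pose, push and grip.
It fails at once if the dead weight is dropped (it falls freely, at over 0.6 m/s) (contact force between the fingers and dead_weight below 0.1 N and linear speed of dead_weight above 0.6 m/s).
It fails at once if a bystander is knocked away (over 60 mm) (distance of any of small_weight, wrench, spare_ball, screwdriver, jar, mug from where it was at the start of the episode above 0.06 m).
It also fails if it takes over 56 s, if anything falls off the work surface, if the arm or the gripper's body presses on something with over 40 N, if the wrist force passes 120 N, or if a joint passes its speed limit or range.

### The arm

A 6-joint arm with a two-finger parallel gripper is mounted at the origin on the work surface. World frame = base frame: x ahead of the robot, y to its left, z up, the work surface at z = 0. Lengths are in m, angles in rad, forces in N, time in s.
With the tool pointing down it reaches from about 0.35 to 0.925 m from the base axis. Payload 6.4 kg.
Tool frame: the origin (TCP) lies at the very end of the fingers, on their centre line; the grasp point (between the pads) lies tcp_to_grasp behind it (tcp_to_grasp is the distance from the TCP to the grasp point, in m); z points along the fingers, y is the line along which they close (so a half turn about z gives the same grasp; the last joint's range is limited). The gripper opens to 94 mm and grips with 3 to 60 N. Pads are 16 mm wide; open, the fingers measure 119 mm over their backs; the gripper's body (75 mm by 177 mm) begins 78 mm behind the grasp point.
Start: joints at [1.165, 0.245, 1.558, -0, 1.339, -0.174], TCP at [0.149, 0.633, 0.168] pointing down, gripper open.
Joint ranges: [-3.13, 3.13], [-1.02, 2.26], [0.13, 2.54], [-0.95, 4.09], [0.21, 2.88], [-2.74, 2.74]. Speed limits (rad/s): [2.57, 2.57, 3.14, 3.14, 3.14, 3.14].

### API

Orientations are given as a unit quaternion [x, y, z, w].
In Python, from cell import sense, read_camera, camera_params, job_done, trace, landmark_of, tcp_to_grasp gives the robot as it stands. The module is installed in compiled form; this text tells all that it offers.
- The arm moves only by the tool send_rows, never from a script. Its argument "targets" is a list of rows, each a list of 3 entries, a list of its own where there are three numbers: the opening, from 0 (shut) to 1 (fully open), then the shift along the tool's x, y, z in mm, then the turn, a rotation vector about the tool's x, y, z in rad. A call has 1 to 12 rows; each row shifts and turns the commanded pose from where the row before left it, along the tool's axes as they then stand; what a row does not reach is not made up. A row lasts 1/8 s, in which the tool goes at most 62.5 mm and 10.7 degrees, less where a joint would pass 70% of its speed; a pose out of reach is approached as far as the arm can. A call with a gripper value outside its range is refused whole. The fingers move at their own pace and stop on an object; "newtons" is the grip in N (left out, the last holds). Time passes only in rows, so rows that do not move let the fingers close. It gives the time, the measured TCP pose, the force, the opening and the grip force at its end, in the units of the state.
- sense(): the state, without advancing time (a new reading comes with each control period).
- read_camera(name): name is "scene" or "side" or "wrist"; returns the picture (400x640x3 uint8, red, green, blue); there is no depth.
- camera_params(name): a dict with "fx", "fy", "cx", "cy" (pixels), "xyz" and "attitude" of the camera in the world; the wrist camera has in their place "mount" (4x4, takes a point from camera to tool coordinates, whose origin is the TCP and whose axes are the flange's). Camera axes: x right, y down, z forward; pixel columns grow to the right and rows downward; lengths in m; the calibration is good to about 2 mm. A picture is of the moment at which its call begins: read the wrist's pose just before it. camera_params takes no time and is no camera call.
- job_done(): hands the job in; it is judged then, once.
Trained networks look in the newest picture that a camera, given by its name, has taken for a name from the list of things; names that differ only in an ending like _2 or _b are one class to them, and where a whole thing is asked for, a point or a joint stands for the part that bears it (a point fixed in the world has none). Each returns a list of dicts, best first, with "score" (0 to 1); they miss things now and then, are a little off and sometimes report something else, mostly with a low value. They report only what shows in the picture. A call takes as long as a camera call.
- trace(camera, label): "region" (400x640 bool, what is visible of it) and "box" ([left, top, right, bottom] in pixels, round what is visible of it).
- landmark_of(camera, label): "pixel" ([column, row] in pixels: a listed point, or the origin of a listed thing).
The state is a dict: "t": time; "joints": joint angles; "joint_vel": joint speeds; "effort": joint torques, N m; "ee_pos": TCP position; "eef_rot": TCP orientation; "wrist_force": force on the tool from outside, world axes, zero at the start; "wrist_torque": the same for the moment, N m; "opening": opening from 0.0 (shut) to 1.0 (fully open); "grasp_force": force on a finger pad.
Only numpy, scipy, OpenCV 4.12 (cv2) and the standard library are available. Lean on these libraries where they do the work, as an engineer would, in place of code of your own. Each camera call takes 0.05 s, during which the arm holds its last target. There are 200 camera calls.

## Working session

There is one attempt and no reset: what is moved stays moved. The work goes in short steps, Python scripts to look and compute and a tool call to move; the robot and the scene stay as the last step left them, time stands still between calls to the robot, and variables do not carry over. Pictures are saved under pics/ and viewed, at most 10 in all, crops included, and the job is handed in when it is done.

Besides the shell and the picture viewer there is one more tool, called after ">>>" by a JSON object that holds its "name" and its "arguments", one argument or row to a line. send_rows: Moves the arm, as the interface text tells. Its arguments: {"type":"object","properties":{"targets":{"type":"array","items":{"type":"array"}},"newtons":{"type":"number"}},"required":["targets"]}

```bash
ls; mkdir -p pics
cat > h.py <<'E'
import numpy as np, cv2
from scipy.spatial.transform import Rotation as R
from cell import *
def cam(name, s=None):
    p=camera_params(name)
    K=np.array([[p["fx"],0,p["cx"]],[0,p["fy"],p["cy"]],[0,0,1.]])
    if "mount" in p:
        M=np.array(p["mount"]); T=np.eye(4); T[:3,:3]=R.from_quat(s["eef_rot"]).as_matrix(); T[:3,3]=s["ee_pos"]
        W=T@M; return K,W[:3,:3],W[:3,3]
    a=np.array(p["attitude"])
    Rm=R.from_quat(a).as_matrix() if a.size==4 else a.reshape(3,3)
    return K,Rm,np.array(p["xyz"])
def ray(C,px):
    K,Rm,o=C; d=Rm@np.linalg.inv(K)@np.array([px[0],px[1],1.]); return o,d/np.linalg.norm(d)
def on_z(C,px,z):
    o,d=ray(C,px); return o+d*(z-o[2])/d[2]
def tri(Cs,pxs):
    A=np.zeros((3,3));b=np.zeros(3)
    for C,p in zip(Cs,pxs):
        o,d=ray(C,p);P=np.eye(3)-np.outer(d,d);A+=P;b+=P@o
    x=np.linalg.solve(A,b)
    return x,[float(np.linalg.norm((np.eye(3)-np.outer(ray(C,p)[1],ray(C,p)[1]))@(x-ray(C,p)[0]))) for C,p in zip(Cs,pxs)]
def proj(C,X):
    K,Rm,o=C; q=K@Rm.T@(np.array(X)-o); return q[:2]/q[2]
E
cat > a.py <<'E'
from h import *
np.set_printoptions(precision=4,suppress=True)
s=sense(); print(s, tcp_to_grasp)
for n in("scene","side","wrist"): print(n,camera_params(n))
names=["jig","deck","pull_tab","coupler","ball","dead_weight","tray","small_weight","wrench","spare_ball","screwdriver","jar","mug"]
ims=[]
px={}
for n in("scene","side"):
    im=read_camera(n); C=cam(n); im2=im[:,:,::-1].copy()
    cv2.imwrite(f"pics/{n}.png",im2)
    for l in names:
        r=landmark_of(n,l)
        if r: px.setdefault(l,{})[n]=(r[0]["pixel"],r[0]["score"])
for l in px:
    print(l,{k:(np.round(v[0],1).tolist(),round(v[1],2)) for k,v in px[l].items()})
    if len(px[l])==2: print("   ",*tri([cam(n) for n in px[l]],[px[l][n][0] for n in px[l]]))
E
python3 a.py
```

```text
pics
{'t': 0.0, 'joints': array([ 1.1649,  0.2458,  1.559 ,  0.    ,  1.3386, -0.1741]), 'joint_vel': array([-0.0008, -0.0001,  0.0001, -0.0005, -0.0004, -0.0005]), 'effort': array([  0.0016, -41.5836, -31.46  ,   0.0686,   0.0333,  -0.0001]), 'ee_pos': array([0.149 , 0.632 , 0.1673]), 'eef_rot': array([ 0.1156,  0.9933, -0.0009, -0.0003]), 'wrist_force': array([-1.1585,  0.7465,  0.3797]), 'wrist_torque': array([ 0.0089, -0.0493, -0.0275]), 'grasp_force': 0.0, 'opening': 0.9998965420557374} 0.0188
scene {'fx': 369.60277248332216, 'fy': 369.60277248332216, 'cx': 313.63707882096, 'cy': 201.80392775009085, 'xyz': array([0.9865, 0.4347, 0.778 ]), 'attitude': array([ 0.3191,  0.8764, -0.3411, -0.1173])}
side {'fx': 458.82626258227924, 'fy': 458.82626258227924, 'cx': 322.3169002345708, 'cy': 203.73302070336473, 'xyz': array([ 0.1525, -0.9568,  1.1184]), 'attitude': array([ 0.9037, -0.2008,  0.079 , -0.3699])}
wrist {'fx': 310.0485568469399, 'fy': 310.0485568469399, 'cx': 317.79333197143774, 'cy': 201.2903481681975, 'mount': array([[-0.0001, -0.9583, -0.2857,  0.0837],
       [ 1.    ,  0.
[... 1219 characters left out ...]
.6202 0.2383 0.0049] [0.005103190039876323, 0.005103190039876202]
spare_ball {'scene': ([315.1, 278.6], 0.62), 'side': ([341.8, 188.0], 0.78)}
    [0.7004 0.079  0.0043] [0.0016251029465936821, 0.0016251029465934356]
screwdriver {'scene': ([277.9, 134.1], 0.59), 'side': ([341.3, 343.2], 0.83)}
    [ 0.435  -0.4422 -0.0042] [0.004324000200378414, 0.004324000200378377]
jar {'scene': ([233.0, 216.2], 0.62), 'side': ([396.9, 241.7], 0.65)}
    [ 0.7474 -0.2146  0.0051] [0.000988871443681826, 0.000988871443681928]
mug {'scene': ([222.2, 162.5], 0.96), 'side': ([408.7, 308.9], 0.72)}
    [ 0.6539 -0.4333 -0.0009] [0.00012357215066964233, 0.0001235721506696077]
tray {'side': ([315.7, 287.8], 0.87)}
```

View pics/scene.png

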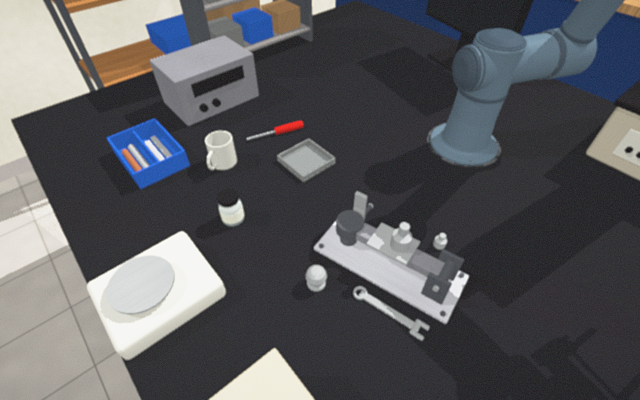

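View pics/side.png

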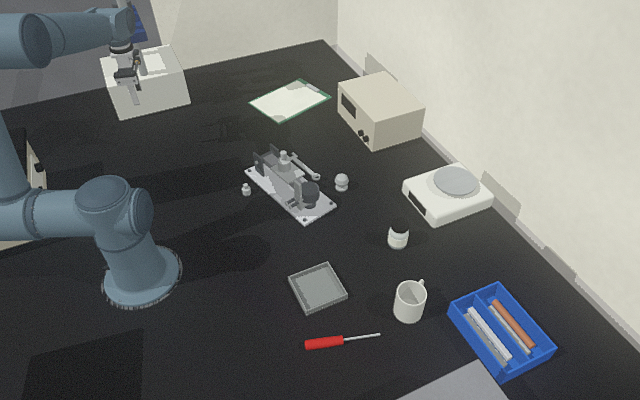

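The networks agree with the pictures except for a few misses. In the scene view the weight's knob is at (403,228), the tab at (361,205), the cup at (350,227) and the tray at (306,159). In the side view the weight is at (284,160) and the tray at (317,288). The side "dead_weight" hit at (409,310) is the mug. The coupler-to-deck distance of 110 mm fits the 115 mm given, so I'll move in for a wrist view.

>>> {"name": "send_rows", "arguments": {
  "targets": [
    [1,[-41,-36,-7],[0,0,0]],
    [1,[-41,-36,-7],[0,0,0]],
    [1,[-41,-36,-7],[0,0,0]],
    [1,[-41,-36,-7],[0,0,0]],
    [1,[-41,-36,-7],[0,0,0]],
    [1,[-41,-36,-7],[0,0,0]],
    [1,[-41,-36,-7],[0,0,0]],
    [1,[-41,-36,-7],[0,0,0]],
    [1,[-41,-36,-7],[0,0,0]],
    [1,[-41,-36,-7],[0,0,0]],
    [1,[-41,-36,-7],[0,0,0]],
    [1,[-41,-36,-7],[0,0,0]]
  ]
}}

```text
t: 2.9
ee_pos: [0.5298, 0.0975, 0.2529]
eef_rot: [0.116, 0.993, 0.0, 0.0]
wrist_force: [0.5, 1.3, -0.1]
opening: 1.0
grasp_force: 0.0
```

>>> {"name": "send_rows", "arguments": {
  "targets": [
    [0.7,[0,0,0],[0,0,0.175]],
    [0.7,[0,0,0],[0,0,0.175]],
    [0.7,[0,0,0],[0,0,0.175]],
    [0.7,[0,0,0],[0,0,0.175]],
    [0.7,[0,0,0],[0,0,0.175]],
    [0.7,[0,0,0],[0,0,0.175]],
    [0.7,[0,0,0],[0,0,0]],
    [0.7,[0,0,0],[0,0,0]]
  ]
}}

```text
t: 3.9
ee_pos: [0.5289, 0.0991, 0.2524]
eef_rot: [0.597, 0.802, 0.0, 0.0]
wrist_force: [-0.3, -0.4, -0.1]
opening: 0.7
grasp_force: 0.0
```

```bash
cat > w.py <<'E'
from h import *
import sys
np.set_printoptions(precision=4,suppress=True)
s=sense(); C=cam("wrist",s); print(s["t"],s["ee_pos"],s["eef_rot"],s["joints"])
im=read_camera("wrist"); cv2.imwrite(f"pics/{sys.argv[1]}.png",im[:,:,::-1])
Z=dict(deck=.088,pull_tab=.09,coupler=.052,dead_weight=.088,tray=0)
for l in sys.argv[2:]:
    r=landmark_of("wrist",l)
    for q in r[:2]: print(l,round(q["score"],2),np.round(q["pixel"],1),on_z(C,q["pixel"],Z[l]))
    r=trace("wrist",l)
    for q in r[:1]: print("  box",round(q["score"],2),np.round(q["box"],1)); np.save(f"{sys.argv[1]}_{l}.npy",q["region"])
Cs=cam("side"); print("tray side",on_z(Cs,[315.7,287.8],0.0), "scene",on_z(cam("scene"),[306,159],0.005))
for l in["dead_weight","pull_tab"]:
    try: m=np.load(f"{sys.argv[1]}_{l}.npy")
    except: continue
    c,_=cv2.findContours(m.astype(np.uint8),0,2); c=max(c,key=cv2.contourArea); print(l,cv2.minAreaRect(c),c.mean(0))
E
python3 w.py w1 deck pull_tab coupler dead_weight
```

```text
3.9 [0.5289 0.0991 0.2524] [0.5969 0.8023 0.     0.0001] [-0.0255 -0.0792  1.7496 -0.      1.4711 -0.3169]
deck 0.97 [336.7 133.5] [0.5347 0.1584 0.088 ]
deck 0.58 [331.8 203.9] [0.5555 0.0726 0.088 ]
  box 0.88 [265.8   5.4 368.3 251.5]
pull_tab 0.79 [294.1 221.7] [0.5157 0.0361 0.09  ]
  box 0.65 [289.5 214.  300.8 250.6]
coupler 0.88 [331.5 214.7] [0.5647 0.0471 0.052 ]
coupler 0.36 [294.5 220.5] [0.5169 0.0236 0.052 ]
  box 0.88 [264.4   6.6 379.1 248.7]
dead_weight 0.62 [334.5 116.5] [0.5262 0.1764 0.088 ]
  box 0.65 [318.1  98.9 355.1 140.1]
tray side [ 0.4479 -0.2602  0.    ] scene [ 0.4455 -0.2682  0.005 ]
dead_weight ((337.4999694824219, 120.99999237060547), (38.438934326171875, 40.110191345214844), 21.801406860351562) [[337.0328 121.9508]]
pull_tab ((295.5, 232.0), (36.0, 9.0), 90.0) [[295.3182 228.0909]]
```

View w1.

```bash
python3 -c "
import cv2; i=cv2.imread('pics/w1.png')[0:300,200:480]; cv2.imwrite('pics/w1c.png',cv2.resize(i,None,fx=2,fy=2))"
```

```text
(no output)
```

View pics/w1c.png

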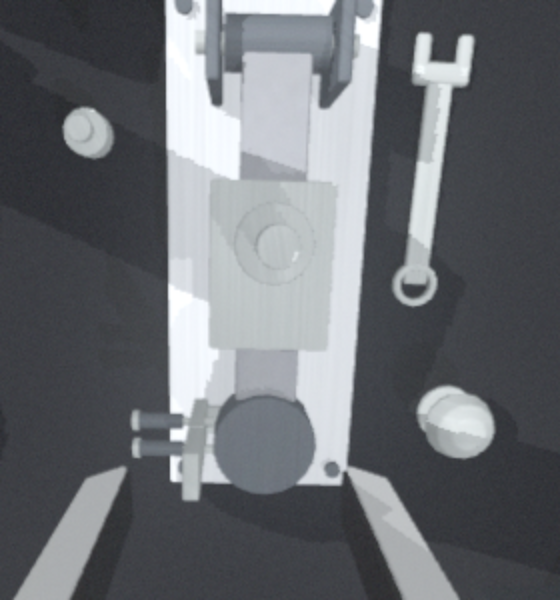

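The wrist view shows the knob at about (339,123), the cup top at (332,220), the deck centre at (336,133) and the tab top at about (296,235). The jig is nearly aligned with the tool.

```bash
cat > m.py <<'E'
from h import *
np.set_printoptions(precision=4,suppress=True)
s=sense(); C=cam("wrist",s)
f=lambda u,v,z: on_z(C,[200+u/2,v/2],z)[:2]
print("knob",f(278,246,.158),"body rim",f(274,244,.124))
print("cup",f(265,442,.088)); print("tabtop",f(192,470,.14))
print("deckcorners",*[f(*c,.088) for c in[(210,180),(337,183),(330,350),(209,348)]], "mean",np.mean([f(*c,.088) for c in[(210,180),(337,183),(330,350),(209,348)]],0))
def ang(a,b): d=np.array(a)-np.array(b); return np.degrees(np.arctan2(d[1],d[0]))
L=ang(f(166,60,.012),f(170,484,.012)); Rr=ang(f(376,60,.012),f(343,484,.012)); B=ang(f(343,484,.012),f(170,484,.012))
print("angles",L,Rr,B,"cup-deck",ang(f(271.5,265,.088),f(265,442,.088)),"width",np.linalg.norm(f(343,484,.012)-f(170,484,.012)))
print("tab pixel bottom",f(191,497,.14))
Rm=R.from_quat(s["eef_rot"]).as_matrix(); print("tool x ang",np.degrees(np.arctan2(Rm[1,0],Rm[0,0])))
def tool(d): return Rm.T@np.array(d)*1000
k=f(278,246,.158); print("to weight, tool mm",tool(np.r_[k,0.129]-s["ee_pos"]))
E
python3 m.py
```

```text
knob [0.5284 0.1724] body rim [0.5286 0.172 ]
cup [0.5632 0.0506]
tabtop [0.5204 0.0402]
deckcorners [0.485  0.1948] [0.5556 0.2141] [0.5838 0.1202] [0.5113 0.1   ] mean [0.5339 0.1573]
angles 105.33146776404608 105.30072775254219 16.551154389635368 cup-deck 105.36677284506192 width 0.13785923085721563
tab pixel bottom [0.5243 0.0239]
tool x ang 106.57119726888762
to weight, tool mm [ 70.3266  20.358  123.3534]
```

>>> {"name": "send_rows", "arguments": {
  "targets": [
    [0.6,[35,10,0],[0,0,0]],
    [0.6,[35,10,0],[0,0,0.021]],
    [0.6,[0,0,35],[0,0,0]],
    [0.6,[0,0,30],[0,0,0]],
    [0.6,[0,0,0],[0,0,0]],
    [0.6,[0,0,0],[0,0,0]]
  ]
}}

```text
t: 5.1
ee_pos: [0.5289, 0.172, 0.1887]
eef_rot: [0.606, 0.795, 0.001, 0.001]
wrist_force: [0.5, -0.2, 0.2]
opening: 0.597
grasp_force: 0.0
```

```bash
python3 w.py w2 dead_weight; python3 -c "
import cv2; i=cv2.imread('pics/w2.png'); cv2.imwrite('pics/w2c.png',i)"
```

```text
5.1 [0.5289 0.172  0.1887] [0.6063 0.7952 0.0006 0.0007] [ 0.1105  0.0071  1.7813  0.      1.3514 -0.1575]
dead_weight 0.86 [316.6 190.7] [0.5275 0.1726 0.088 ]
  box 0.9 [296.1 169.2 338.1 222.7]
tray side [ 0.4479 -0.2602  0.    ] scene [ 0.4455 -0.2682  0.005 ]
dead_weight ((317.5000305175781, 197.00001525878906), (46.51021194458008, 50.535133361816406), 26.56505012512207) [[317.1053 196.1053]]
```

View pics/w2.png

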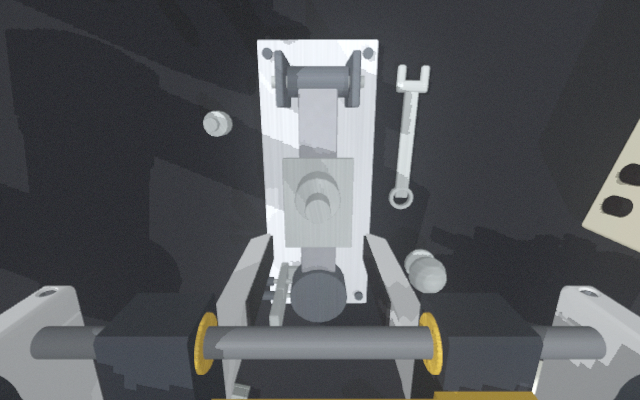

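The knob (318,207) is centred between the fingers. I'll descend and grip.

>>> {"name": "send_rows", "arguments": {
  "targets": [
    [0.6,[0,0,25],[0,0,0]],
    [0.6,[0,0,20],[0,0,0]],
    [0.6,[0,0,15],[0,0,0]],
    [0.6,[0,0,0],[0,0,0]],
    [0.15,[0,0,0],[0,0,0]],
    [0.0,[0,0,0],[0,0,0]],
    [0.0,[0,0,0],[0,0,0]],
    [0.0,[0,0,0],[0,0,0]],
    [0.0,[0,0,0],[0,0,0]]
  ],
  "newtons": 30
}}

```text
t: 6.38
ee_pos: [0.5282, 0.172, 0.1275]
eef_rot: [0.606, 0.795, 0.0, 0.0]
wrist_force: [-0.4, -1.0, -1.0]
opening: 0.102
grasp_force: 0.0
```

>>> {"name": "send_rows", "arguments": {
  "targets": [
    [0.0,[0,0,0],[0,0,0]],
    [0.0,[0,0,0],[0,0,0]],
    [0.0,[0,0,0],[0,0,0]]
  ]
}}

```text
t: 6.75
ee_pos: [0.5281, 0.1719, 0.1273]
eef_rot: [0.606, 0.795, -0.0, -0.0]
wrist_force: [-0.9, -0.4, 0.4]
opening: 0.008
grasp_force: 0.0
```

The fingers shut on nothing, so I'll look.

```bash
python3 w.py w3 dead_weight
python3 - <<'E'
from h import *
im=read_camera("side"); 
a=cv2.resize(im[110:230,220:370,::-1],None,fx=3,fy=3)
b=cv2.resize(cv2.imread("pics/w3.png")[90:330,230:400],None,fx=1.5,fy=1.5)
o=np.zeros((360,a.shape[1]+b.shape[1],3),np.uint8); o[:,:a.shape[1]]=a; o[:b.shape[0],a.shape[1]:]=b; cv2.imwrite("pics/c3.png",o)
r=trace("side","dead_weight"); print([(round(q["score"],2),q["box"]) for q in r[:3]])
E
```

```text
6.75 [0.5281 0.1719 0.1273] [ 0.6063  0.7952 -0.     -0.    ] [ 0.1106  0.0661  1.8366  0.      1.239  -0.1573]
dead_weight 0.85 [317.3 209.7] [0.5275 0.172  0.088 ]
  box 0.71 [289.7 187.9 346.  238. ]
tray side [ 0.4479 -0.2602  0.    ] scene [ 0.4455 -0.2682  0.005 ]
dead_weight ((318.0, 212.0), (54.0, 56.0), 90.0) [[318.0211 215.9053]]
[(0.6, [278.7, 153.2, 291.3, 171.7])]
```

View pics/c3.png

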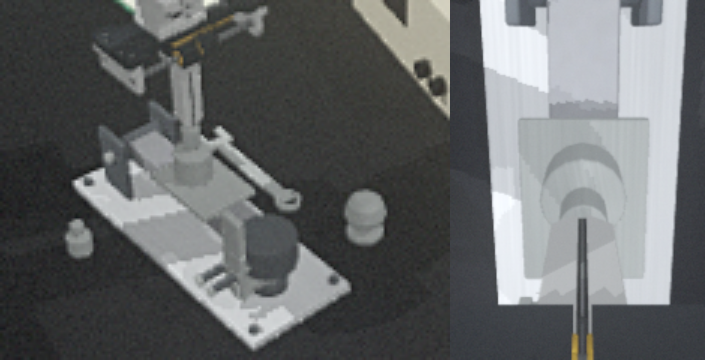

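Run:
```python
from h import *
np.set_printoptions(precision=4,suppress=True)
q=lambda p,o: cam("wrist",dict(ee_pos=np.array(p),eef_rot=np.array(o)))
C1=q([0.5289,0.0991,0.2524],[0.5969,0.8023,0,0.0001]);C2=q([0.5289,0.172,0.1887],[0.6063,0.7952,0.0006,0.0007]);C3=q([0.5281,0.1719,0.1273],[.6063,.7952,0,0])
print("knob top",tri([C1,C2],[(339,123),(318,208)]))
print("knob w2 at .158",on_z(C2,(318,208),.158),"at .134",on_z(C2,(318,208),.134), "body w2 .124",on_z(C2,(318,193),.124),.5)
print("pred knob top in w3",proj(C3,[.5284,.172,.158]),"TCP in w3",proj(C3,[.5281,.1719,.1273]),"grasp",proj(C3,[.5281,.1719,.146]))
Cs=cam("side");print("side: TCP",proj(Cs,[.5281,.1719,.1273]),"knobtop",proj(Cs,[.5284,.172,.158]),"base",proj(Cs,[.5284,.172,.088]))
im=cv2.imread("pics/w3.png")[150:290,250:390]; cv2.imwrite("pics/c4.png",cv2.resize(im,None,fx=4,fy=4,interpolation=cv2.INTER_CUBIC))
```

```text
knob top (array([0.5291, 0.172 , 0.1439]), [0.00014999123335120788, 0.00014999123335139776])
knob w2 at .158 [0.5277 0.1763 0.158 ] at .134 [0.5299 0.1689 0.134 ] body w2 .124 [0.5269 0.18   0.124 ] 0.5
pred knob top in w3 [318.6459 243.822 ] TCP in w3 [318.0817 226.5267] grasp [318.1248 236.5031]
side: TCP [283.7163 159.1485] knobtop [283.1778 151.945 ] base [284.546  167.9808]
```

View pics/c4.png

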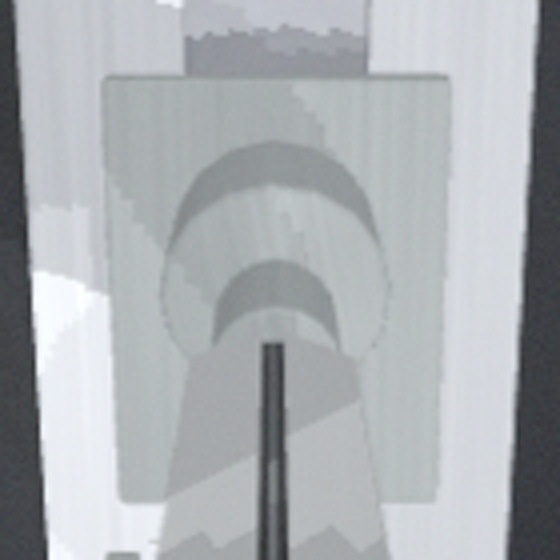

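The fingertips show at row 236, right over the knob top, and nothing touched them. Both cameras put the visible tips about 15–19 mm above the nominal TCP, so the fingers are passing over the knob. At opening 0.6 they clear the 44 mm body, so I'll open and go about 18 mm lower.

>>> {"name": "send_rows", "arguments": {
  "targets": [
    [0.6,[0,0,0],[0,0,0]],
    [0.6,[0,0,0],[0,0,0]],
    [0.6,[0,0,0],[0,0,0]],
    [0.6,[0,0,0],[0,0,0]],
    [0.6,[0,0,0],[0,0,0]],
    [0.6,[0,0,9],[0,0,0]],
    [0.6,[0,0,9],[0,0,0]],
    [0.6,[0,0,0],[0,0,0]]
  ]
}}

```text
t: 8.0
ee_pos: [0.5271, 0.1718, 0.1079]
eef_rot: [0.606, 0.795, -0.001, -0.001]
wrist_force: [0.5, -1.0, -0.8]
opening: 0.6
grasp_force: 0.0
```

>>> {"name": "send_rows", "arguments": {
  "targets": [
    [0.0,[0,0,0],[0,0,0]],
    [0.0,[0,0,0],[0,0,0]],
    [0.0,[0,0,0],[0,0,0]],
    [0.0,[0,0,0],[0,0,0]],
    [0.0,[0,0,0],[0,0,0]],
    [0.0,[0,0,0],[0,0,0]]
  ]
}}

```text
t: 8.75
ee_pos: [0.5285, 0.172, 0.1096]
eef_rot: [0.606, 0.795, 0.0, 0.0]
wrist_force: [1.6, 1.1, 1.0]
opening: 0.224
grasp_force: 30.0
```

The opening of 0.224 (21 mm) at 30 N means the knob is held. I'll lift, then refine the tray position from the side camera.

>>> {"name": "send_rows", "arguments": {
  "targets": [
    [0.0,[0,0,-6],[0,0,0]],
    [0.0,[0,0,-14],[0,0,0]],
    [0.0,[0,0,-30],[0,0,0]],
    [0.0,[0,0,-30],[0,0,0]],
    [0.0,[0,0,-20],[0,0,0]],
    [0.0,[0,0,0],[0,0,0]]
  ]
}}

```text
t: 9.5
ee_pos: [0.5292, 0.1721, 0.2113]
eef_rot: [0.606, 0.795, 0.001, 0.001]
wrist_force: [1.0, -0.0, -4.2]
opening: 0.22
grasp_force: 30.0
```

Run:
```python
from h import *
np.set_printoptions(precision=4,suppress=True)
for n in("side","scene"):
    C=cam(n); read_camera(n); r=trace(n,"tray")
    for q in r[:1]:
        c,_=cv2.findContours(q["region"].astype(np.uint8),0,2); c=max(c,key=cv2.contourArea)
        b=cv2.approxPolyDP(cv2.convexHull(c),6,True)[:,0]
        print(n,round(q["score"],2),q["box"],b.tolist()); 
        P=np.array([on_z(C,p,.022)[:2] for p in b]); print(P,P.mean(0), np.linalg.norm(P-np.roll(P,1,0),axis=1))
    l=landmark_of(n,"tray"); print([(round(q["score"],2),q["pixel"],on_z(C,q["pixel"],0)) for q in l[:1]])
```

```text
side 0.6 [287.4, 261.2, 350.7, 312.3] [[327, 261], [347, 297], [306, 314], [288, 276]]
[[ 0.5117 -0.2017]
 [ 0.5086 -0.3387]
 [ 0.3836 -0.3395]
 [ 0.3861 -0.2027]] [ 0.4475 -0.2707] [0.1256 0.1371 0.125  0.1368]
[(0.94, [313.2, 288.5], array([ 0.4404, -0.2593,  0.    ]))]
scene 0.69 [275.6, 141.2, 333.6, 180.8] [[309, 139], [335, 161], [302, 181], [277, 154]]
[[ 0.3878 -0.3233]
 [ 0.3956 -0.1876]
 [ 0.5272 -0.1849]
 [ 0.5117 -0.3304]] [ 0.4556 -0.2566] [0.1241 0.1359 0.1317 0.1463]
[(0.77, [304.6, 166.1], array([ 0.4664, -0.2495,  0.    ]))]
```

Weight held (−4.2 N). The tray centre is at about (0.449, −0.264), which all estimates confirm to within 1 cm, so I'll carry the weight over.

>>> {"name": "send_rows", "arguments": {
  "targets": [
    [0.0,[-19,-9,0],[0,0,0]],
    [0.0,[-40,-19,0],[0,0,0]],
    [0.0,[-40,-19,0],[0,0,0]],
    [0.0,[-40,-19,0],[0,0,0]],
    [0.0,[-40,-20,0],[0,0,0]],
    [0.0,[-40,-19,0],[0,0,0]],
    [0.0,[-40,-19,0],[0,0,0]],
    [0.0,[-40,-20,0],[0,0,0]],
    [0.0,[-40,-20,0],[0,0,0]],
    [0.0,[-40,-19,0],[0,0,0]],
    [0.0,[-20,-10,0],[0,0,0]],
    [0.0,[0,0,0],[0,0,0]]
  ]
}}

```text
t: 11.3
ee_pos: [0.447, -0.2648, 0.2086]
eef_rot: [0.607, 0.794, 0.0, -0.001]
wrist_force: [-1.2, 0.2, -2.9]
opening: 0.222
grasp_force: 30.0
```

>>> {"name": "send_rows", "arguments": {
  "targets": [
    [0.0,[0,0,40],[0,0,0]],
    [0.0,[0,0,40],[0,0,0]],
    [0.0,[0,0,30],[0,0,0]],
    [0.0,[0,0,20],[0,0,0]],
    [0.0,[0,0,10],[0,0,0]],
    [0.0,[0,0,0],[0,0,0]]
  ]
}}

```text
t: 12.05
ee_pos: [0.4476, -0.2631, 0.069]
eef_rot: [0.606, 0.795, 0.0, -0.001]
wrist_force: [-0.2, -0.0, -3.3]
opening: 0.222
grasp_force: 30.0
```

```bash
python3 w.py w4 tray dead_weight; python3 -c "
import cv2; i=cv2.imread('pics/w4.png')[80:400,120:520]; cv2.imwrite('pics/w4c.png',cv2.resize(i,None,fx=1.5,fy=1.5))"
```

```text
12.05 [ 0.4476 -0.2631  0.069 ] [ 0.606   0.7954  0.0002 -0.0006] [-0.7501  0.0561  1.9638  0.0002  1.1231 -1.0189]
tray 0.7 [320.6 201.9] [ 0.4504 -0.264   0.    ]
  box 0.63 [236.7 117.8 414.1 282.3]
  box 0.8 [287.8 188.6 348.5 269.2]
tray side [ 0.4479 -0.2602  0.    ] scene [ 0.4455 -0.2682  0.005 ]
dead_weight ((315.6037902832031, 228.44268798828125), (60.86050033569336, 74.60426330566406), 27.407575607299805) [[317.0762 222.1524]]
```

View pics/w4c.png

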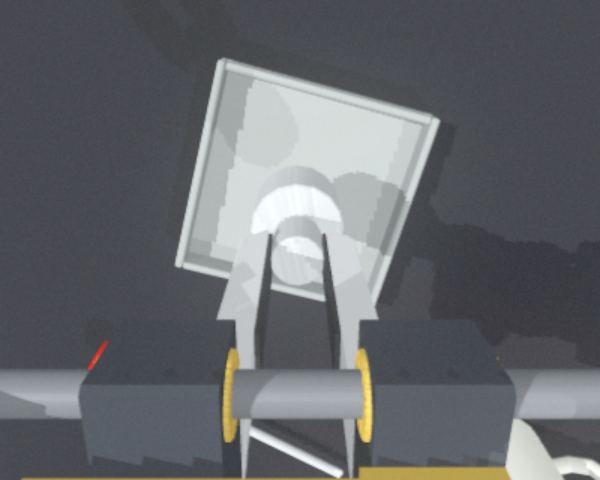

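The weight is centred over the tray in the picture, and the network's tray origin is 3 mm away. I'll lower it to contact.

>>> {"name": "send_rows", "arguments": {
  "targets": [
    [0.0,[0,0,20],[0,0,0]],
    [0.0,[0,0,12],[0,0,0]],
    [0.0,[0,0,5],[0,0,0]],
    [0.0,[0,0,2],[0,0,0]],
    [0.0,[0,0,0],[0,0,0]]
  ]
}}

```text
t: 12.92
ee_pos: [0.4479, -0.2641, 0.0307]
eef_rot: [0.606, 0.795, -0.0, 0.0]
wrist_force: [0.4, -0.1, -3.5]
opening: 0.221
grasp_force: 30.0
```

>>> {"name": "send_rows", "arguments": {
  "targets": [
    [0.0,[0,0,1],[0,0,0]],
    [0.0,[0,0,1],[0,0,0]],
    [0.0,[0,0,0],[0,0,0]]
  ]
}}

```text
t: 13.3
ee_pos: [0.4477, -0.2639, 0.0284]
eef_rot: [0.606, 0.795, 0.0, -0.0]
wrist_force: [0.0, -0.2, -3.6]
opening: 0.221
grasp_force: 30.0
```

>>> {"name": "send_rows", "arguments": {
  "targets": [
    [0.0,[0,0,1],[0,0,0]],
    [0.0,[0,0,1],[0,0,0]],
    [0.0,[0,0,0],[0,0,0]]
  ]
}}

```text
t: 13.68
ee_pos: [0.4478, -0.264, 0.0266]
eef_rot: [0.606, 0.795, -0.0, 0.0]
wrist_force: [-0.4, 0.9, -1.8]
opening: 0.221
grasp_force: 30.0
```

>>> {"name": "send_rows", "arguments": {
  "targets": [
    [0.0,[0,0,1],[0,0,0]],
    [0.0,[0,0,0],[0,0,0]]
  ]
}}

```text
t: 13.92
ee_pos: [0.4481, -0.2644, 0.0266]
eef_rot: [0.606, 0.795, -0.0, 0.0]
wrist_force: [-3.6, 1.0, 5.4]
opening: 0.221
grasp_force: 30.0
```

It has touched down (+5 N). I'll release, rise and go back above the tab.

>>> {"name": "send_rows", "arguments": {
  "targets": [
    [0.6,[0,0,0],[0,0,0]],
    [0.6,[0,0,0],[0,0,0]],
    [0.6,[0,0,0],[0,0,0]],
    [0.6,[0,0,0],[0,0,0]],
    [0.6,[0,0,-15],[0,0,0]],
    [0.6,[0,0,-40],[0,0,0]],
    [0.6,[0,0,-50],[0,0,0]],
    [0.6,[0,0,-50],[0,0,0]],
    [0.6,[0,0,0],[0,0,0]]
  ]
}}

```text
t: 15.05
ee_pos: [0.4503, -0.2662, 0.1866]
eef_rot: [0.606, 0.795, -0.001, 0.005]
wrist_force: [-0.3, 0.5, -0.9]
opening: 0.601
grasp_force: 0.0
```

>>> {"name": "send_rows", "arguments": {
  "targets": [
    [0.6,[20,11,0],[0,0,0]],
    [0.6,[40,22,0],[0,0,0]],
    [0.6,[40,22,0],[0,0,0]],
    [0.6,[40,22,0],[0,0,0]],
    [0.6,[40,22,0],[0,0,0]],
    [0.6,[40,22,0],[0,0,0]],
    [0.6,[34,18,0],[0,0,0]],
    [0.6,[20,11,0],[0,0,0]],
    [0.6,[0,0,0],[0,0,0]],
    [0.6,[0,0,0],[0,0,0]]
  ]
}}

```text
t: 16.3
ee_pos: [0.5194, 0.0395, 0.1799]
eef_rot: [0.606, 0.795, -0.0, -0.0]
wrist_force: [-0.2, -0.1, 0.1]
opening: 0.597
grasp_force: 0.0
```

```bash
python3 w.py w5 pull_tab coupler
python3 - <<'E'
from h import *
i=cv2.imread('pics/w5.png')[130:330,220:420]; a=cv2.resize(i,None,fx=2.5,fy=2.5,interpolation=cv2.INTER_CUBIC)
im=read_camera("side")[250:330,270:365,::-1]; b=cv2.resize(im,(297,250)); o=np.zeros((500,797,3),np.uint8); o[:,:500]=a; o[:250,500:]=b; cv2.imwrite('pics/w5c.png',o)
E
```

```text
16.3 [0.5194 0.0395 0.1799] [ 0.6064  0.7951 -0.0003 -0.0003] [-0.1418 -0.0704  1.8731 -0.0003  1.3397 -0.4094]
pull_tab 0.92 [316.5 197.7] [0.5188 0.0357 0.09  ]
  box 0.63 [308.1 184.2 324.8 231.5]
  box 0.76 [274.8   0.  408.6 225.8]
tray side [ 0.4479 -0.2602  0.    ] scene [ 0.4455 -0.2682  0.005 ]
pull_tab ((317.6710205078125, 207.04039001464844), (12.303033828735352, 44.21510696411133), 1.9749338626861572) [[317.5909 204.4091]]
```

View pics/w5c.png

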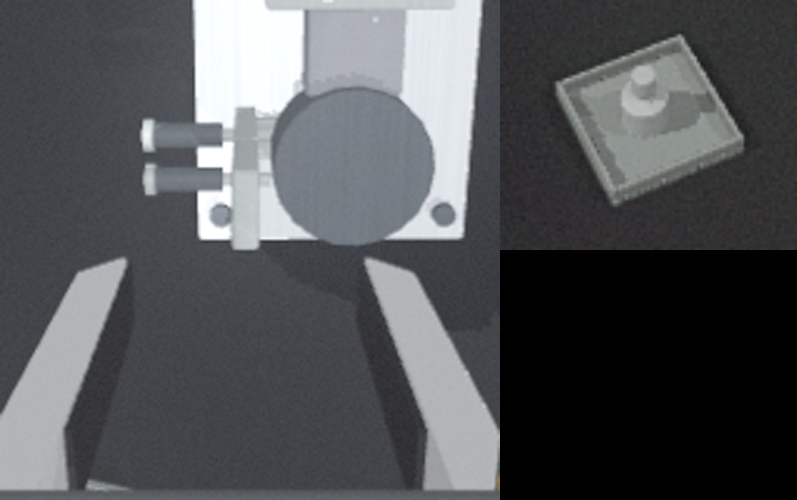

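The weight stands upright in the tray middle. The tab top at (318,213) is centred between the fingertips (127 and 365 in the crop), and the tab centre is 3 mm toward tool −x. The visible tips sit about 35 mm above the reported TCP, which also fits how the knob grasp went. I'll descend in checked steps.

>>> {"name": "send_rows", "arguments": {
  "targets": [
    [0.35,[-3,0,0],[0,0,0]],
    [0.35,[0,0,25],[0,0,0]],
    [0.35,[0,0,25],[0,0,0]],
    [0.35,[0,0,20],[0,0,0]],
    [0.35,[0,0,10],[0,0,0]],
    [0.35,[0,0,0],[0,0,0]],
    [0.35,[0,0,0],[0,0,0]]
  ]
}}

```text
t: 17.48
ee_pos: [0.5213, 0.037, 0.1014]
eef_rot: [0.606, 0.795, 0.0, 0.001]
wrist_force: [0.8, 0.2, 0.6]
opening: 0.351
grasp_force: 0.0
```

>>> {"name": "send_rows", "arguments": {
  "targets": [
    [0.35,[0,0,10],[0,0,0]],
    [0.35,[0,0,10],[0,0,0]],
    [0.35,[0,0,0],[0,0,0]],
    [0.35,[0,0,0],[0,0,0]]
  ]
}}

```text
t: 17.98
ee_pos: [0.5206, 0.0371, 0.0803]
eef_rot: [0.606, 0.795, -0.0, -0.0]
wrist_force: [0.0, 0.0, 0.2]
opening: 0.354
grasp_force: 0.0
```

Run:
```python
from h import *
s=sense(); print(s["ee_pos"],s["wrist_force"])
a=read_camera("wrist")[130:330,220:420,::-1]; a=cv2.resize(a,(400,400),interpolation=cv2.INTER_CUBIC)
b=cv2.resize(read_camera("side")[130:230,260:360,::-1],(400,400),interpolation=cv2.INTER_CUBIC); cv2.imwrite('pics/c6.png',np.hstack([a,b]))
```

```text
[0.5205759  0.0371218  0.08028635] [0.01271358 0.002752   0.19851589]
```

View pics/c6.png

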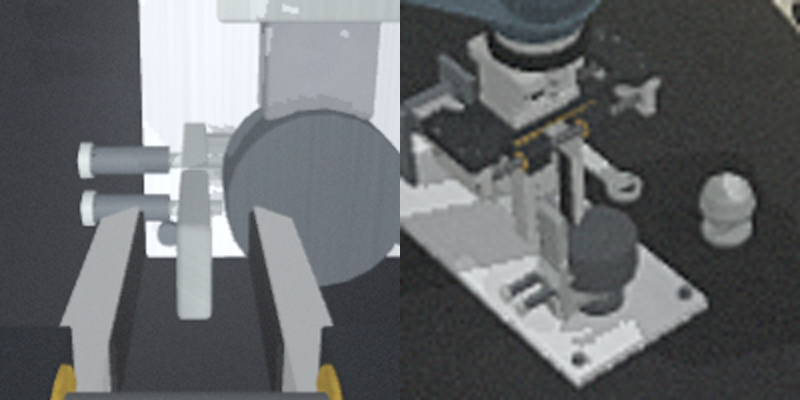

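The tab (195,245 in the left crop) is between the fingers, and the side view shows the tips just below its top. I'll go 12 mm lower and close.

>>> {"name": "send_rows", "arguments": {
  "targets": [
    [0.35,[0,0,6],[0,0,0]],
    [0.35,[0,0,6],[0,0,0]],
    [0.35,[0,0,0],[0,0,0]],
    [0.35,[0,0,0],[0,0,0]]
  ]
}}

```text
t: 18.58
ee_pos: [0.5206, 0.0371, 0.0683]
eef_rot: [0.606, 0.795, -0.0, -0.0]
wrist_force: [0.3, 0.5, -0.2]
opening: 0.347
grasp_force: 0.0
```

>>> {"name": "send_rows", "arguments": {
  "targets": [
    [0.0,[0,0,0],[0,0,0]],
    [0.0,[0,0,0],[0,0,0]],
    [0.0,[0,0,0],[0,0,0]],
    [0.0,[0,0,0],[0,0,0]],
    [0.0,[0,0,0],[0,0,0]]
  ],
  "newtons": 45
}}

```text
t: 19.2
ee_pos: [0.5201, 0.037, 0.0685]
eef_rot: [0.606, 0.795, -0.001, -0.0]
wrist_force: [-5.7, -2.6, 4.3]
opening: 0.101
grasp_force: 45.0
```

The tab is gripped (9.5 mm). Now I'll draw the latch.

>>> {"name": "send_rows", "arguments": {
  "targets": [
    [0.0,[0,-3,0],[0,0,0]],
    [0.0,[0,-4,0],[0,0,0]],
    [0.0,[0,-4,0],[0,0,0]],
    [0.0,[0,-3,0],[0,0,0]],
    [0.0,[0,-2,0],[0,0,0]],
    [0.0,[0,0,0],[0,0,0]],
    [0.0,[0,0,0],[0,0,0]]
  ]
}}

```text
t: 20.08
ee_pos: [0.508, 0.0336, 0.0688]
eef_rot: [0.606, 0.795, 0.003, 0.003]
wrist_force: [9.6, 4.9, -5.0]
opening: 0.105
grasp_force: 45.0
```

It has drawn about 12.6 mm at 10.8 N, which fits the spring rate. I'll pull 3 mm more, then lift along the arc: 4.8 mm up and −0.02 rad about tool y per row.

>>> {"name": "send_rows", "arguments": {
  "targets": [
    [0.0,[0,-3,0],[0,0,0]],
    [0.0,[0,0,0],[0,0,0]],
    [0.0,[0.1,0,-4.8],[0,-0.02,0]],
    [0.0,[0.1,0,-4.8],[0,-0.02,0]],
    [0.0,[0.1,0,-4.8],[0,-0.02,0]],
    [0.0,[0,0,0],[0,0,0]],
    [0.0,[0,0,0],[0,0,0]]
  ]
}}

```text
t: 20.95
ee_pos: [0.5054, 0.0335, 0.0834]
eef_rot: [0.606, 0.795, -0.015, 0.027]
wrist_force: [12.0, 3.7, -5.8]
opening: 0.104
grasp_force: 45.0
```

>>> {"name": "send_rows", "arguments": {
  "targets": [
    [0.0,[0.1,0,-4.8],[0,-0.02,0]],
    [0.0,[0.1,0,-4.8],[0,-0.02,0]],
    [0.0,[0.1,0,-4.8],[0,-0.02,0]],
    [0.0,[0.1,0,-4.8],[0,-0.02,0]],
    [0.0,[0.1,0,-4.8],[0,-0.02,0]],
    [0.0,[0.1,0,-4.8],[0,-0.02,0]],
    [0.0,[0,0,0],[0,0,0]]
  ]
}}

```text
t: 21.82
ee_pos: [0.5045, 0.0372, 0.1121]
eef_rot: [0.603, 0.792, -0.051, 0.075]
wrist_force: [11.3, 2.5, -6.1]
opening: 0.103
grasp_force: 45.0
```

>>> {"name": "send_rows", "arguments": {
  "targets": [
    [0.0,[0.1,0,-4.8],[0,-0.02,0]],
    [0.0,[0.1,0,-4.8],[0,-0.02,0]],
    [0.0,[0.1,0,-4.8],[0,-0.02,0]],
    [0.0,[0.1,0,-4.8],[0,-0.02,0]],
    [0.0,[0.1,0,-4.8],[0,-0.02,0]],
    [0.0,[0.1,0,-4.8],[0,-0.02,0]],
    [0.0,[0,0,0],[0,0,0]],
    [0.0,[0,0,0],[0,0,0]],
    [0.0,[0,0,0],[0,0,0]]
  ]
}}

```text
t: 22.95
ee_pos: [0.5025, 0.0439, 0.1396]
eef_rot: [0.599, 0.787, -0.087, 0.122]
wrist_force: [11.7, 2.1, -6.0]
opening: 0.105
grasp_force: 45.0
```

Run:
```python
from h import *
s=sense(); print(s["t"],s["ee_pos"],s["eef_rot"],s["wrist_force"],s["grasp_force"])
a=cv2.resize(read_camera("scene")[150:300,270:470,::-1],(400,300),interpolation=cv2.INTER_CUBIC)
b=cv2.resize(read_camera("side")[120:240,230:390,::-1],(400,300),interpolation=cv2.INTER_CUBIC); cv2.imwrite('pics/c7.png',np.hstack([a,b]))
r=[landmark_of(n,"coupler") for n in("scene","side")]
print([x[0] for x in r if x]); 
if all(r): print(tri([cam("scene"),cam("side")],[x[0]["pixel"] for x in r]))
```

```text
22.95 [0.50245035 0.04393275 0.13961083] [ 0.59905972  0.78659792 -0.08721982  0.12158896] [11.651356    2.07110547 -5.95645288] 45.003270506858826
[{'pixel': [352.4, 209.7], 'score': 0.59}, {'pixel': [309.0, 179.8], 'score': 0.81}]
(array([0.56234213, 0.0486327 , 0.12378845]), [0.0036526112137604512, 0.003652611213760374])
```

View pics/c7.png

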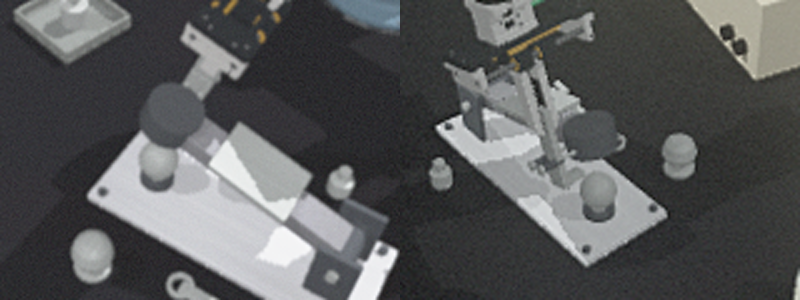

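The ball is exposed under the raised cup. The coupler has risen about 72 mm by triangulation and by the arc, and the tab is held at 45 N. The weight is still in the tray and the bystanders are in place, so I'll hand in.

```bash
python3 -c "
from cell import *
print(job_done())"
```

```text
the job is handed in; nothing more can be done
None
```

I've handed the job in; no verdict came back. By my own checks, the dead weight stands upright and released in the tray. The latch was drawn about 15 mm, and the coupler is held about 72 mm above the ball with the tab gripped at 45 N; it finished at 23 s of the 56 s allowed.

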